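# Slide the parts tray over the gap onto the scale

### The job

Weigh the parts in the wooden tray: slide the tray from its stand straight across the gap onto the bench scale (the low device with the display panel, not the plain plywood stand on the other side) and leave it centred and square on the weighing plate, parts still inside. Do not lift the tray, and do not let it sag or tip into the gap.

Things in the scene. Friction and masses are not known exactly. Their poses are not given: they have to be found in the camera images.
- tray: Open pale wooden tray, 110 mm (x) by 170 mm (y), 36 mm high, walls 9 mm thick; about 0.7 kg with parts. Origin: centre of its underside; z up. Starts on the loading stand, its y along the stand's y. It balances within 10 mm of its centre, so it bridges the gap unaided if moved level, without bearing down. Push it low on the end wall away from the scale, or draw it held by an end wall.
- loading_stand: Fixed plywood stand, the middle of three platforms in a row: 140 mm (x) by 190 mm (y), 80 mm high. Origin: centre of its underside, on the bench; z up. The row runs along its y axis; the scale lies on its +y or its -y side across an open gap of 30 to 42 mm.
- scale: Fixed bench scale: bare steel weighing plate 140 mm (x) by 215 mm (y), top 80 mm above the bench, level with the loading stand; y ends rolled, 6 mm radius. On its -x side a low grey and black display panel stands 40 mm beyond the plate, below its top. Origin: on the bench under the plate's centre; axes within 2 degrees of the loading stand's.
- plain_stand: Fixed plywood stand like the loading stand but 215 mm (y), at the other end of the row, with a round tin on it (65 mm across, 31 mm high, 10 mm to +x of the stand's centre). Not the destination. Origin: centre of its underside.
- hex_bar: Brass hexagon bar 85 mm long (its y), 22 mm thick, loose in the tray, lying along the tray's x. Origin: centre of its underside.
- bolt: Steel hexagon bolt 57 mm long (its y), head 18 mm wide, loose in the tray beside the bar. Origin: centre of its underside.
There are look-alikes about, which are no part of the job. There is more than one size of the hex_bar; the job needs the largest.

How it is judged:
On the way:
1. the tray bridges the gap, resting on the loading stand and the scale together (contact force between tray and loading_stand above 0.2 N and contact force between tray and scale above 0.2 N), for 0.1 s.
At the end, for the whole second after the job is handed in: The tray lies flat and at rest on the weighing plate, its centre within 20 mm of the plate's centre along each of the plate's axes and square to it within 10 degrees, with the hexagon bar and the bolt still in it (x of tray in the frame of scale between -0.02 and 0.02 m and y of tray in the frame of scale between -0.02 and 0.02 m and angle between the y axis of tray and the y axis of scale, either way round below 0.175 rad and angle between tray's own z axis and vertical below 0.04 rad and z of tray in the frame of scale between 0.075 and 0.085 m and linear speed of tray below 0.01 m/s and x of hex_bar in the frame of tray between -0.05 and 0.05 m and y of hex_bar in the frame of tray between -0.08 and 0.08 m and z of hex_bar in the frame of tray between 0 and 0.045 m and x of bolt in the frame of tray between -0.05 and 0.05 m and y of bolt in the frame of tray between -0.08 and 0.08 m and z of bolt in the frame of tray between 0 and 0.045 m); the robot touches nothing.
It fails at once if the tray sags or tips by more than 6 degrees (angle between tray's own z axis and vertical above 0.105 rad).
It fails at once if the tray is lifted more than 15 mm off the platforms (z of tray in the frame of loading_stand above 0.095 m).
It fails at once if the tray falls into the gap or off the platforms (z of tray in the frame of loading_stand below 0.07 m).
It also fails if it takes over 40 s, if anything falls off the work surface, if the arm or the gripper's body presses on something with over 40 N, if the wrist force passes 120 N, or if a joint passes its speed limit or range.

### The arm

A 6-joint arm with a two-finger parallel gripper is mounted at the origin on a cart in front of the work surface, level with it; the furniture and walls round the work are solid. World frame = base frame: x ahead of the robot, y to its left, z up, the work surface at z = 0. Lengths are in m, angles in rad, forces in N, time in s.
With the tool pointing down it reaches from about 0.35 to 0.775 m from the base axis. Payload 7.3 kg.
Tool frame: the origin (TCP) lies on the centre line of the jaws, within the pads' length; the fingertips stand 22 mm ahead of it and the grasp point (between the pads) lies 3 mm ahead of it (bot.tcp_to_tips is the distance from the TCP to the fingertips, in m); y points along the fingers, z is the direction in which the jaws open and shut, and the axes are right-handed (so a half turn about y gives the same grasp; the last joint's range is limited). The gripper opens to 92 mm and grips with 3 to 60 N. Pads are 19 mm wide; open, the fingers measure 130 mm over their backs; the gripper's body (75 mm by 190 mm) begins 47 mm behind the grasp point.
Start: joints at [-1.384, 0.342, 1.524, -0, 1.275, -0.146], TCP at [0.172, -0.496, 0.249] pointing down, gripper open.
Joint ranges: [-2.53, 2.53], [-0.77, 2.02], [0.04, 2.7], [-1, 4.14], [0.28, 2.66], [-3.11, 3.11]. Speed limits (rad/s): [2.57, 2.57, 3.14, 3.14, 3.14, 3.14].

### API

Orientations are given as a 3x3 rotation matrix whose columns are the frame's x, y, z axes.
In Python, from station import bot gives the robot as it stands. The module is installed in compiled form; this text tells all that it offers.
- The arm moves only by the shell command python3 -m handwheel 'ROWS' [FORCE]. ROWS is JSON, a list of rows, each a list of 5 numbers: the shift along the tool's x, y, z in m, then the turn about the tool's y in rad, then the gripper's target within -1 to 1 (fully open at 1, half-way at 0, shut at -1). A call has 1 to 5 rows; each row is the pose to reach, as a shift and turn from the pose measured when the call began, along the tool's axes at that moment; what a row does not reach only later rows make up. A row lasts 1/10 s, in which the tool goes at most 50 mm and 8.59 degrees, less where a joint would pass 70% of its speed; a pose out of reach is approached as far as the arm can. A call with a gripper value outside its range is refused whole. The fingers move at their own pace and stop on an object; FORCE is the grip in N (left out, the last holds). Time passes only in rows, so rows that repeat a pose let the fingers close. It gives the time, the measured TCP pose, the force and the opening at its end, in the units of the state.
- bot.state(): the state, without advancing time (a new reading comes with each control period).
- bot.get_image(name): name is "scene" or "top" or "wrist"; returns (picture, depth): 384x512x3 uint8, red, green, blue; 384x512 float32, m along the optical axis (not along the pixel's ray), 0 where there is no reading.
- bot.calibration(name): a dict with "fx", "fy", "cx", "cy" (pixels), "k1" (the pictures are not rectified: a ray, as slopes to the right and down, at radius r is drawn at 1 + k1 r^2 times it, then the intrinsics apply), "origin" and "orientation" of the camera in the world; the wrist camera has in their place "tool_from_camera" (4x4, takes a point from camera to tool coordinates, whose origin is the TCP and whose axes are the tool frame's). Camera axes: x right, y up, looking along -z (the intrinsics and any distortion apply to the point x, -y, -z); pixel columns grow to the right and rows downward; lengths in m; the calibration is good to about 2 mm. A picture is of the moment at which its call begins: read the wrist's pose just before it. calibration takes no time and is no camera call.
- bot.close_job(): hands the job in, once; it reports no verdict.
The state is a dict: "clock": time; "joints": joint angles; "joint_vel": joint speeds; "joint_efforts": joint torques, N m; "eef_pos": TCP position; "orientation": TCP orientation; "ft_force": force on the tool from outside, world axes, zero at the start; "torque": the same for the moment, N m; "width": opening from 0.0 (shut) to 1.0 (fully open).
Only numpy, scipy, OpenCV 4.12 (cv2) and the standard library are available. Lean on these libraries where they do the work, as an engineer would, in place of code of your own. Each camera call takes 0.05 s, during which the arm holds its last target.

## Working session

There is one attempt and no reset: what is moved stays moved. The work goes in short steps, Python scripts to look and compute and a shell command to move; the robot and the scene stay as the last step left them, time stands still between calls to the robot, and variables do not carry over. Pictures are saved under pics/ and viewed, and the job is handed in when it is done.

```bash
mkdir -p pics
cat > h.py <<'E'
import numpy as np, cv2
from station import bot
def save(n,fn):
    im,d=bot.get_image(n); cv2.imwrite('pics/'+fn+'.png',im[:,:,::-1]); np.save('pics/'+fn+'.npy',d); return im,d
def world(n,d,u,v,z=None,pose=None):
    c=bot.calibration(n); K=np.array([[c['fx'],0,c['cx']],[0,c['fy'],c['cy']],[0,0,1]])
    a=cv2.undistortPoints(np.array([[[u,v]]],float),K,np.array([c['k1'],0,0,0.]),None)[0,0]
    r=np.array([a[0],-a[1],-1])
    if n=='wrist':
        T=np.array(c['tool_from_camera']); p,R=pose
        o=p+R@T[:3,3]; R=R@T[:3,:3]
    else: o=np.array(c['origin']); R=np.array(c['orientation'])
    w=R@r
    if z is not None: return o+w*(z-o[2])/w[2]
    return o+w*d[int(round(v)),int(round(u))]
E
python3 - <<'E'
from h import *
s=bot.state(); print(s)
save('top','top0'); save('scene','scene0')
print(bot.calibration('top'))
E
```

```text
{'clock': 0.0, 'joints': array([-1.38403691e+00,  3.42731221e-01,  1.52500534e+00, -4.76909517e-06,
        1.27540326e+00, -1.45963723e-01]), 'joint_vel': array([-0.00145578,  0.00180838, -0.00183107,  0.00158646,  0.00065244,
       -0.00040056]), 'joint_efforts': array([ 5.72531353e-04, -4.31241417e+01, -2.44220048e+01,  7.18861562e-02,
        5.58011059e-02, -1.41264632e-04]), 'eef_pos': array([ 0.17144277, -0.49582656,  0.2480446 ]), 'orientation': array([[-9.45156001e-01, -2.91754944e-04,  3.26619119e-01],
       [-3.26619175e-01,  1.51941907e-03, -9.45154805e-01],
       [-2.20517732e-04, -9.99998803e-01, -1.53138081e-03]]), 'ft_force': array([ 0.33416121, -0.22639922, -1.10471325]), 'torque': array([-0.03108254,  0.02081373,  0.03272978]), 'width': 0.9976367166026606}
{'fx': 457.9223095914306, 'fy': 457.9223095914306, 'cx': 256.37920929330477, 'cy': 195.09621159785613, 'k1': -0.17107144400989466, 'origin': array([0.26740404, 0.02866738, 1.07903869]), 'orientation': array([[-0.01526214,  0.98758051, -0.15637069],
       [-0.9998023 , -0.01307979,  0.01497578],
       [ 0.01274449,  0.15656834,  0.9875849 ]])}
```

View pics/top0.png

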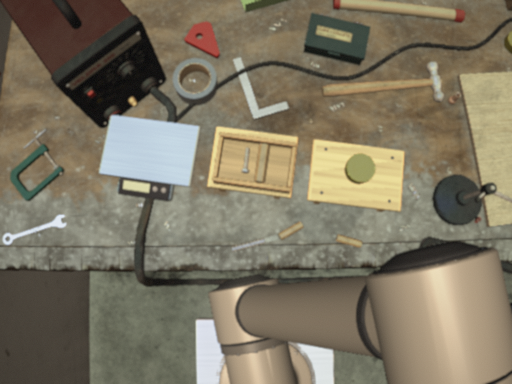

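View pics/scene0.png

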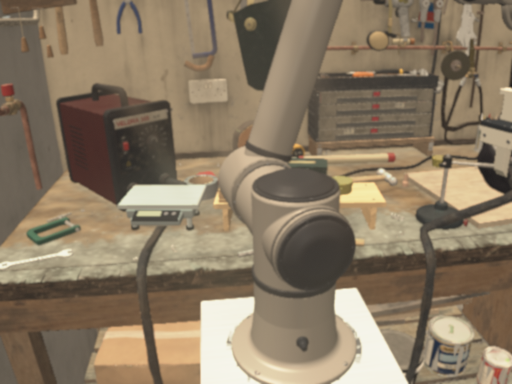

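Run:
```python
from h import *
im=cv2.imread('pics/top0.png'); c=cv2.resize(im[100:225,90:290],None,fx=4,fy=4,interpolation=cv2.INTER_CUBIC); cv2.imwrite('pics/crop0.png',c)
c=cv2.resize(im[120:225,290:490],None,fx=4,fy=4,interpolation=cv2.INTER_CUBIC); cv2.imwrite('pics/crop1.png',c)
```

```text
(no output)
```

View pics/crop0.png

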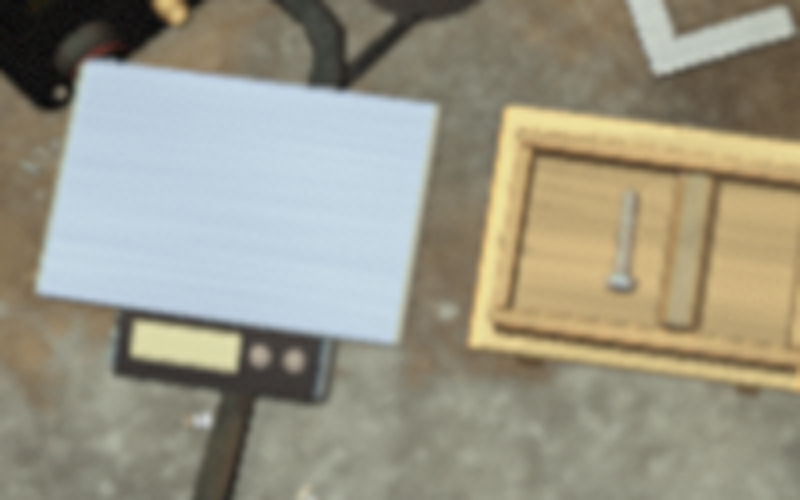

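View pics/crop1.png

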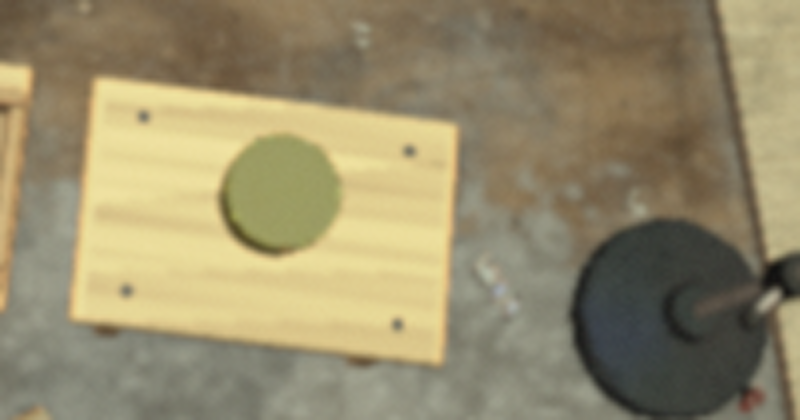

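Run:
```python
from h import *
im=cv2.imread('pics/top0.png'); c=cv2.resize(im[120:205,200:305],None,fx=7,fy=7,interpolation=cv2.INTER_CUBIC); cv2.imwrite('pics/crop2.png',c)
d=np.load('pics/top0.npy')
P=[(85,60),(438,103),(398,345),(37,295)]
W=np.array([world('top',d,90+a/4-.4,100+b/4-.4,0.08) for a,b in P]); print(W.round(4)); print(W.mean(0))
print([np.linalg.norm(W[i]-W[(i+1)%4]).round(4) for i in range(4)])
print(world('top',d,150,150))
```

```text
[[0.619  0.3481 0.08  ]
 [0.588  0.1414 0.08  ]
 [0.4484 0.1626 0.08  ]
 [0.4802 0.3695 0.08  ]]
[0.53389395 0.25541972 0.08      ]
[np.float64(0.209), np.float64(0.1412), np.float64(0.2094), np.float64(0.1405)]
[0.53215054 0.25271583 0.07975241]
```

View pics/crop2.png

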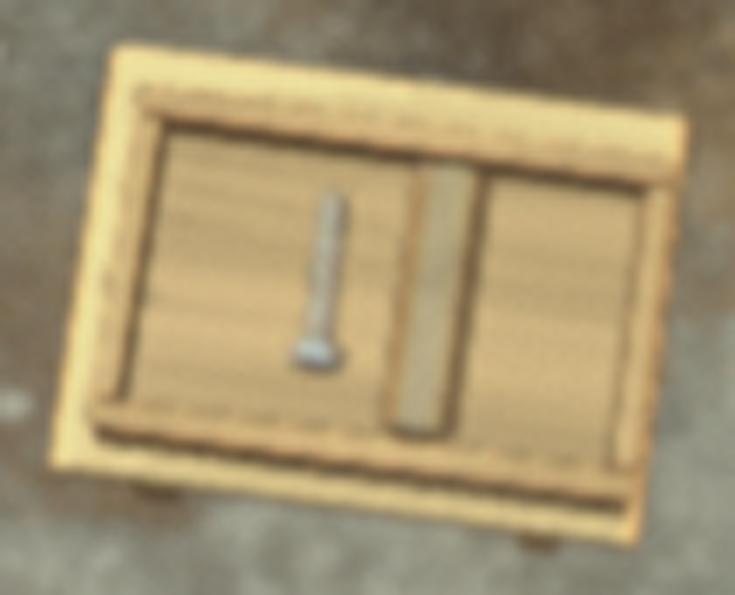

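Run:
```python
from h import *
d=np.load('pics/top0.npy')
def q(P,z,n):
    W=np.array([world('top',d,200+a/7-.4,120+b/7-.4,z) for a,b in P]); e=(W[0]+W[3]-W[1]-W[2]); print(n,W.round(4).tolist(),W.mean(0).round(4),[np.linalg.norm(W[i]-W[(i+1)%4]).round(4) for i in range(4)],'yaw of +y from world y',np.degrees(np.arctan2(-e[0],e[1])))
q([(118,45),(685,120),(635,545),(50,465)],.08,'stand')
q([(140,85),(672,175),(632,495),(92,420)],.116,'tray')
W=np.array([world('top',d,90+a/4-.4,100+b/4-.4,0.08) for a,b in [(85,60),(438,103),(398,345),(37,295)]]);e=(W[0]+W[3]-W[1]-W[2]);print('scale',np.degrees(np.arctan2(-e[0],e[1])))
W=np.array([world('top',d,290+a/4-.4,120+b/4-.4,0.08) for a,b in [(93,77),(458,124),(442,364),(70,320)]]);print('plain',W.round(4).tolist())
# height map of obstacles
for uv in [(100,115),(150,80),(460,200),(490,188),(250,100),(356,166),(130,188)]: print(uv,world('top',d,*uv).round(3))
h=cv2.resize(cv2.imread('pics/top0.png'),None,fx=1.5,fy=1.5)
```

```text
stand [[0.5857, 0.1018, 0.08], [0.5583, -0.0817, 0.08], [0.4193, -0.0614, 0.08], [0.4474, 0.1233, 0.08]] [0.5027 0.0205 0.08  ] [np.float64(0.1855), np.float64(0.1404), np.float64(0.1869), np.float64(0.14)] yaw of +y from world y -8.57549204830732
tray [[0.5611, 0.0923, 0.116], [0.5301, -0.073, 0.116], [0.4293, -0.0577, 0.116], [0.4547, 0.107, 0.116]] [0.4938 0.0171 0.116 ] [np.float64(0.1682), np.float64(0.1019), np.float64(0.1667), np.float64(0.1074)] yaw of +y from world y -9.708475207352976
scale -8.642044412066667
plain [[0.5531, -0.1166, 0.08], [0.5247, -0.3279, 0.08], [0.3861, -0.3087, 0.08], [0.414, -0.0986, 0.08]]
(100, 115) [0.62  0.375 0.077]
(150, 80) [0.701 0.258 0.082]
(460, 200) [ 0.412 -0.468  0.054]
(490, 188) [ 0.418 -0.477  0.182]
(250, 100) [0.674 0.025 0.01 ]
(356, 166) [ 0.483 -0.205  0.109]
(130, 188) [0.449 0.301 0.062]
```

```bash
python3 -m handwheel '[[-0.034,0,-0.022,-0.09,1],[-0.068,0,-0.044,-0.18,1],[-0.102,0,-0.066,-0.27,1],[-0.136,0,-0.088,-0.36,0.6],[-0.17,0,-0.11,-0.44,0.3]]'
cat > go.py <<'E'
import sys
from h import *
s=bot.state(); R=s['orientation']; t=np.array([float(a) for a in sys.argv[1:4]]); 
d=t-s['eef_pos']; print('clock',s['clock'],'pos',s['eef_pos'].round(4),'shift',(R.T@d).round(4)); z=R[:,2]; a=np.arctan2(z[1],z[0]); yaw=np.radians(float(sys.argv[4]));print('turn',-(yaw-a),'width',s['width'],'F',s['ft_force'].round(2),'joints',s['joints'].round(2), 'axes',R.round(3).tolist())
E
python3 go.py 0.477 -0.095 0.20 -8.6
```

```text
clock: 0.6
eef_pos: [0.2968, -0.3349, 0.2481]
orientation: [[-0.714, -0.0, 0.7], [-0.7, 0.002, -0.714], [-0.001, -1.0, -0.002]]
ft_force: [0.1, -0.2, -0.1]
width: 0.872
clock 0.6 pos [ 0.2968 -0.3349  0.2481] shift [-0.2966  0.0484 -0.0449]
turn -0.6447457769687216 width 0.8721035957037487 F [ 0.13 -0.19 -0.06] joints [-1.02  0.2   1.72  0.    1.22 -0.22] axes [[-0.714, -0.0, 0.7], [-0.7, 0.002, -0.714], [-0.001, -1.0, -0.002]]
```

```bash
python3 -m handwheel '[[-0.037,0.006,-0.006,-0.08,0.2],[-0.074,0.012,-0.011,-0.16,0.2],[-0.111,0.018,-0.017,-0.24,0.2],[-0.148,0.024,-0.022,-0.32,0.2],[-0.185,0.03,-0.028,-0.40,0.2]]'
python3 go.py 0.477 -0.095 0.20 -8.6
```

```text
clock: 1.1
eef_pos: [0.4098, -0.1838, 0.2179]
orientation: [[-0.382, -0.001, 0.924], [-0.924, 0.002, -0.382], [-0.002, -1.0, -0.001]]
ft_force: [-0.1, 0.0, -0.2]
width: 0.603
clock 1.1 pos [ 0.4098 -0.1838  0.2179] shift [-0.1077  0.018   0.0282]
turn -0.24144707165954848 width 0.6026656472421563 F [-0.06  0.04 -0.16] joints [-0.59  0.23  1.77  0.    1.14 -0.2 ] axes [[-0.382, -0.001, 0.924], [-0.924, 0.002, -0.382], [-0.002, -1.0, -0.001]]
```

```bash
python3 -m handwheel '[[-0.025,0,0.007,-0.06,0.2],[-0.05,0,0.014,-0.12,0.2],[-0.075,0,0.021,-0.18,0.2],[-0.1,0,0.028,-0.241,0.2],[-0.108,0,0.028,-0.241,0.2]]'
python3 go.py 0.477 -0.095 0.20 -8.6
python3 - <<'E'
from h import *
s=bot.state(); np.savez('pics/w1pose.npz',p=s['eef_pos'],R=s['orientation']); save('wrist','w1'); save('top','top1')
E
```

```text
clock: 1.6
eef_pos: [0.4779, -0.0931, 0.2177]
orientation: [[-0.147, -0.001, 0.989], [-0.989, 0.003, -0.147], [-0.002, -1.0, -0.001]]
ft_force: [0.7, -0.2, 0.0]
width: 0.6
clock 1.6 pos [ 0.4779 -0.0931  0.2177] shift [ 0.0021  0.0177 -0.0005]
turn 0.002396534395253447 width 0.6001629645835352 F [ 0.68 -0.23  0.04] joints [-0.35  0.3   1.67  0.    1.17 -0.2 ] axes [[-0.147, -0.001, 0.989], [-0.989, 0.003, -0.147], [-0.002, -1.0, -0.001]]
```

View pics/w1.png

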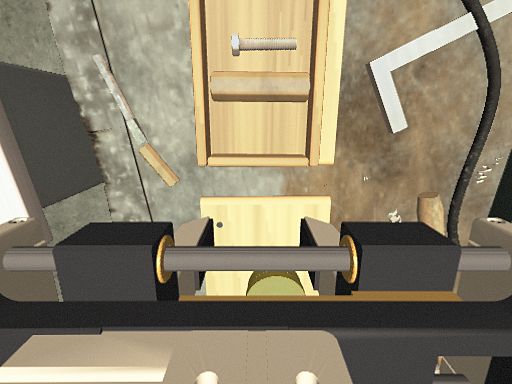

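View pics/top1.png

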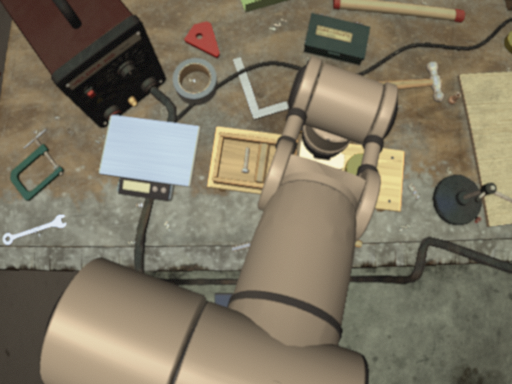

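The tray's near end shows in the wrist picture at rows 155–165. I'll enlarge it.

Run:
```python
from h import *
im=cv2.imread('pics/w1.png'); c=cv2.resize(im[60:210,180:350],None,fx=4,fy=4,interpolation=cv2.INTER_CUBIC); cv2.imwrite('pics/w1c.png',c)
```

```text
(no output)
```

View pics/w1c.png

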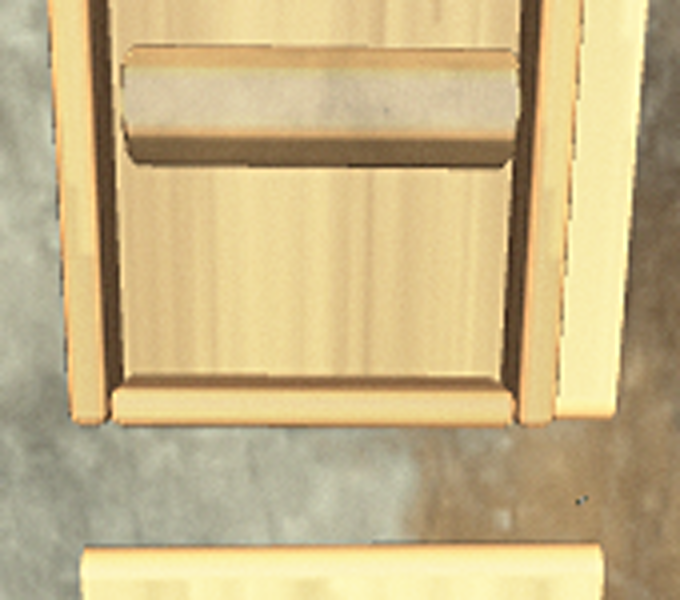

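Run:
```python
from h import *
z=np.load('pics/w1pose.npz'); pose=(z['p'],z['R']); ds=np.load('pics/w1.npy')
f=lambda a,b,h: world('wrist',ds,180+a/4-.4,60+b/4-.4,h,pose)
g=lambda P: print('   tool coords',(z['R'].T@(P-z['p'])).round(4))
for n,a,b,h in [('trayL',73,423,.116),('trayR',556,423,.116),('trayLfar',50,20,.116),('trayRfar',582,20,.116),('standR',617,415,.08),('standRfar',645,20,.08),('plainL',82,547,.08),('plainR',603,547,.08)]:
    P=f(a,b,h); print(n,P.round(4)); g(P)
```

```text
trayL [ 0.4296 -0.0577  0.116 ]
   tool coords [-0.0277  0.1018 -0.0529]
trayR [ 0.5366 -0.0735  0.116 ]
   tool coords [-0.0278  0.1017  0.0554]
trayLfar [0.4419 0.0243 0.116 ]
   tool coords [-0.1105  0.102  -0.0527]
trayRfar [0.5489 0.0085 0.116 ]
   tool coords [-0.1106  0.1019  0.0554]
standR [ 0.5597 -0.0814  0.08  ]
   tool coords [-0.0233  0.1376  0.0794]
standRfar [0.5726 0.011  0.08  ]
   tool coords [-0.1166  0.1378  0.0786]
plainL [ 0.4163 -0.0961  0.08  ]
   tool coords [ 0.0124  0.1377 -0.0603]
plainR [ 0.5535 -0.1163  0.08  ]
   tool coords [0.0122 0.1375 0.0784]
```

```bash
python3 -m handwheel '[[0,0.025,0.001,0.002,0.2],[0,0.05,0.001,0.002,0.2],[0,0.075,0.001,0.002,0.2],[0,0.1,0.001,0.002,0.2],[0,0.106,0.001,0.002,0.2]]'
python3 go.py 0.483 -0.0656 0.11 -8.6
python3 - <<'E'
from h import *
s=bot.state(); np.savez('pics/w2pose.npz',p=s['eef_pos'],R=s['orientation']); save('wrist','w2')
E
```

```text
clock: 2.2
eef_pos: [0.4755, -0.0942, 0.1094]
orientation: [[-0.153, -0.007, 0.988], [-0.988, 0.004, -0.153], [-0.003, -1.0, -0.007]]
ft_force: [-0.3, 0.3, 0.4]
width: 0.603
clock 2.2 pos [ 0.4755 -0.0942  0.1094] shift [-0.0295 -0.0005  0.003 ]
turn -0.0037888951440860907 width 0.6028429133053494 F [-0.29  0.34  0.37] joints [-0.35  0.44  1.81  0.    0.9  -0.2 ] axes [[-0.153, -0.007, 0.988], [-0.988, 0.004, -0.153], [-0.003, -1.0, -0.007]]
```

View pics/w2.png

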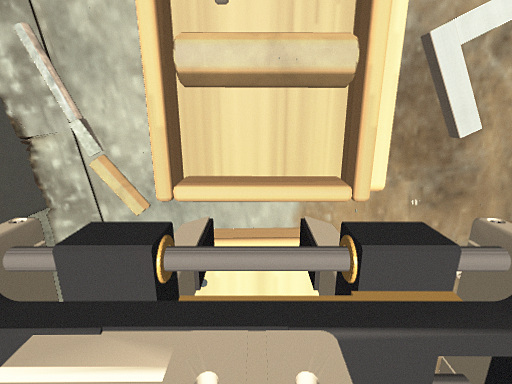

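```bash
python3 -m handwheel '[[-0.006,-0.001,0.002,-0.004,0.2],[-0.012,-0.002,0.003,-0.004,0.2],[-0.018,-0.002,0.003,-0.004,0.2],[-0.024,-0.002,0.003,-0.004,0.2],[-0.03,-0.002,0.003,-0.004,0.2]]'
python3 go.py 0.483 -0.0656 0.112 -8.6
python3 - <<'E'
from h import *
s=bot.state(); np.savez('pics/w3pose.npz',p=s['eef_pos'],R=s['orientation']); save('wrist','w3')
E
```

```text
clock: 2.75
eef_pos: [0.4844, -0.0655, 0.1132]
orientation: [[-0.148, -0.003, 0.989], [-0.989, 0.001, -0.148], [-0.001, -1.0, -0.003]]
ft_force: [-0.6, -5.7, 4.3]
width: 0.602
clock 2.75 pos [ 0.4844 -0.0655  0.1132] shift [ 0.0003  0.0012 -0.0014]
turn 0.001273819766016565 width 0.601963889191544 F [-0.64 -5.73  4.33] joints [-0.29  0.44  1.8   0.    0.9  -0.14] axes [[-0.148, -0.003, 0.989], [-0.989, 0.001, -0.148], [-0.001, -1.0, -0.003]]
```

View pics/w3.png

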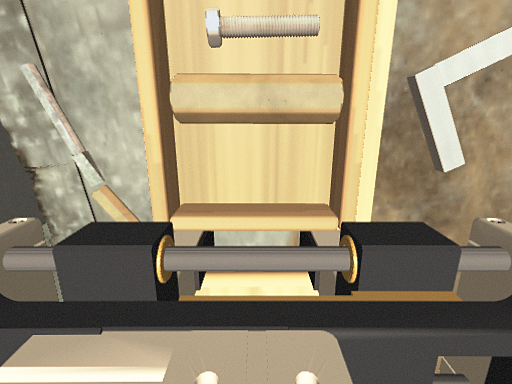

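```bash
python3 -m handwheel '[[-0.008,0,0,0,0.2],[-0.016,0,0,0,0.2],[-0.024,0,0,0,0.2],[-0.032,0,0,0,0.2],[-0.04,0,0,0,0.2]]'
python3 go.py 0.5187 0.1612 0.112 -8.6
```

```text
clock: 3.3
eef_pos: [0.4907, -0.0248, 0.1136]
orientation: [[-0.148, -0.002, 0.989], [-0.989, 0.001, -0.148], [-0.001, -1.0, -0.002]]
ft_force: [-2.0, -5.7, 3.7]
width: 0.599
clock 3.3 pos [ 0.4907 -0.0248  0.1136] shift [-0.1881  0.0017  0.0002]
turn 0.0017768995077931393 width 0.59916418072257 F [-1.96 -5.67  3.72] joints [-0.21  0.44  1.79  0.    0.91 -0.06] axes [[-0.148, -0.002, 0.989], [-0.989, 0.001, -0.148], [-0.001, -1.0, -0.002]]
```

```bash
python3 -m handwheel '[[-0.01,-0.001,0,0.001,0.2],[-0.02,-0.001,0,0.001,0.2],[-0.03,-0.001,0,0.001,0.2],[-0.04,-0.001,0,0.001,0.2],[-0.05,-0.001,0,0.001,0.2]]'
python3 go.py 0.5187 0.1612 0.112 -8.6
python3 - <<'E'
from h import *
save('top','top2'); s=bot.state(); np.savez('pics/w4pose.npz',p=s['eef_pos'],R=s['orientation']); save('wrist','w4')
E
```

```text
clock: 3.8
eef_pos: [0.4982, 0.0255, 0.1147]
orientation: [[-0.149, -0.002, 0.989], [-0.989, 0.001, -0.149], [-0.0, -1.0, -0.003]]
ft_force: [0.3, -4.4, 1.5]
width: 0.599
clock 3.8 pos [0.4982 0.0255 0.1147] shift [-1.373e-01  2.700e-03  1.000e-04]
turn 0.000968896005070774 width 0.5991422737963823 F [ 0.32 -4.4   1.54] joints [-0.1   0.45  1.77  0.    0.92  0.05] axes [[-0.149, -0.002, 0.989], [-0.989, 0.001, -0.149], [-0.0, -1.0, -0.003]]
```

View pics/w4.png

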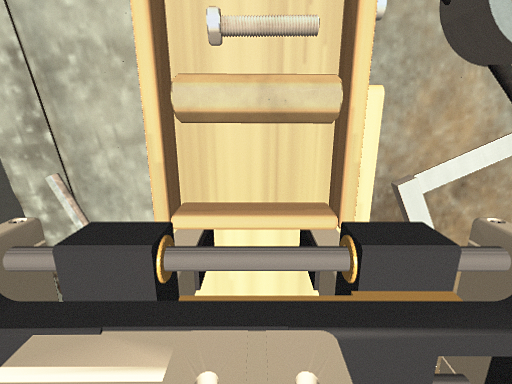

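View pics/top2.png

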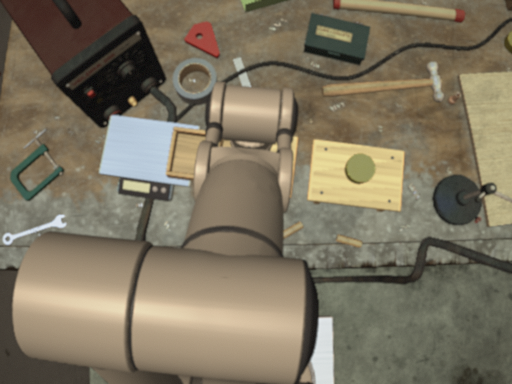

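```bash
python3 -m handwheel '[[-0.009,0,0,0.001,0.2],[-0.018,0,0,0.001,0.2],[-0.027,0,0,0.001,0.2],[-0.036,0,0,0.001,0.2],[-0.045,0,0,0.001,0.2]]'
python3 go.py 0.5187 0.1612 0.112 -8.6
```

```text
clock: 4.4
eef_pos: [0.5049, 0.0715, 0.1145]
orientation: [[-0.149, -0.003, 0.989], [-0.989, 0.002, -0.149], [-0.002, -1.0, -0.003]]
ft_force: [0.8, -2.4, -0.9]
width: 0.597
clock 4.4 pos [0.5049 0.0715 0.1145] shift [-0.0907  0.0027  0.0003]
turn 0.0007847175565108 width 0.5968362767668777 F [ 0.84 -2.36 -0.9 ] joints [-0.01  0.47  1.74  0.    0.93  0.14] axes [[-0.149, -0.003, 0.989], [-0.989, 0.002, -0.149], [-0.002, -1.0, -0.003]]
```

```bash
python3 -m handwheel '[[-0.008,0,0,0,0.2],[-0.016,0,0,0,0.2],[-0.024,0,0,0,0.2],[-0.032,0,0,0,0.2],[-0.04,0,0,0,0.2]]'
python3 -m handwheel '[[-0.006,0,0,0,0.2],[-0.012,0,0,0,0.2],[-0.018,0,0,0,0.2],[-0.024,0,0,0,0.2],[-0.03,0,0,0,0.2]]'
python3 go.py 0.5187 0.1612 0.112 -8.6
python3 - <<'E'
from h import *
save('top','top3');s=bot.state(); np.savez('pics/w5pose.npz',p=s['eef_pos'],R=s['orientation']); save('wrist','w5')
E
```

```text
clock: 4.9
eef_pos: [0.5108, 0.1118, 0.1145]
orientation: [[-0.149, -0.003, 0.989], [-0.989, 0.002, -0.149], [-0.002, -1.0, -0.003]]
ft_force: [-1.1, -2.5, -1.4]
width: 0.598
clock: 5.4
eef_pos: [0.5153, 0.1418, 0.1145]
orientation: [[-0.149, -0.003, 0.989], [-0.989, 0.002, -0.149], [-0.002, -1.0, -0.003]]
ft_force: [-0.1, -2.7, -0.7]
width: 0.598
clock 5.4 pos [0.5153 0.1418 0.1145] shift [-0.0197  0.0026  0.0005]
turn 0.0006557889813463558 width 0.5977727209725057 F [-0.14 -2.69 -0.68] joints [0.12 0.51 1.67 0.   0.96 0.27] axes [[-0.149, -0.003, 0.989], [-0.989, 0.002, -0.149], [-0.002, -1.0, -0.003]]
```

View pics/w5.png

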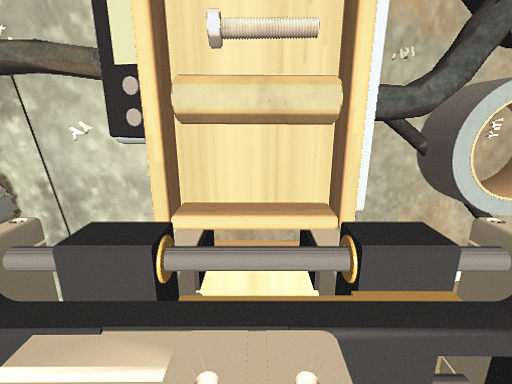

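View pics/top3.png

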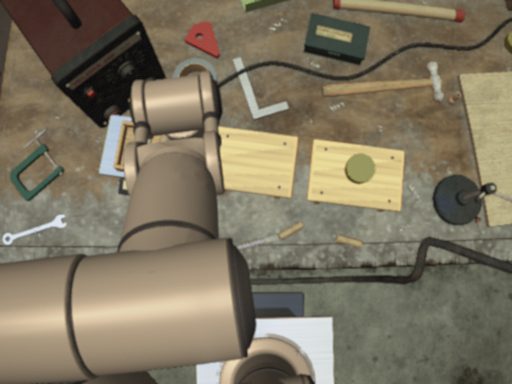

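```bash
python3 -m handwheel '[[-0.004,0,0,0,0.2],[-0.008,0,0,0,0.2],[-0.012,0,0,0,0.2],[-0.015,0,0,0,0.2],[-0.015,0,0,0,0.2]]'
python3 -m handwheel '[[0.008,0,0,0,0.2],[0.016,0,0,0,0.2],[0.024,0,0,0,0.2],[0.027,-0.04,0,0,0.2],[0.03,-0.085,0,0,0.2]]'
python3 -m handwheel '[[0,-0.02,0,0,0.2],[0,-0.02,0,0,0.2]]'
python3 - <<'E'
from h import *
s=bot.state(); np.savez('pics/w6pose.npz',p=s['eef_pos'],R=s['orientation']); save('wrist','w6'); print(s['eef_pos'])
im=cv2.imread('pics/w6.png'); cv2.imwrite('pics/w6c.png',cv2.resize(im[0:220,120:380],None,fx=2.7,fy=2.7,interpolation=cv2.INTER_CUBIC))
E
```

```text
clock: 6.0
eef_pos: [0.5177, 0.1579, 0.1146]
orientation: [[-0.148, -0.002, 0.989], [-0.989, 0.004, -0.148], [-0.003, -1.0, -0.003]]
ft_force: [-1.1, -1.4, -0.4]
width: 0.595
clock: 6.5
eef_pos: [0.5123, 0.1269, 0.1991]
orientation: [[-0.149, -0.007, 0.989], [-0.989, 0.003, -0.149], [-0.002, -1.0, -0.007]]
ft_force: [1.0, 0.5, -0.6]
width: 0.603
clock: 6.7
eef_pos: [0.514, 0.1262, 0.2225]
orientation: [[-0.15, 0.0, 0.989], [-0.989, 0.004, -0.15], [-0.004, -1.0, -0.0]]
ft_force: [0.2, 1.0, -0.2]
width: 0.602
[0.51399713 0.12618637 0.22251942]
```

View pics/w6c.png

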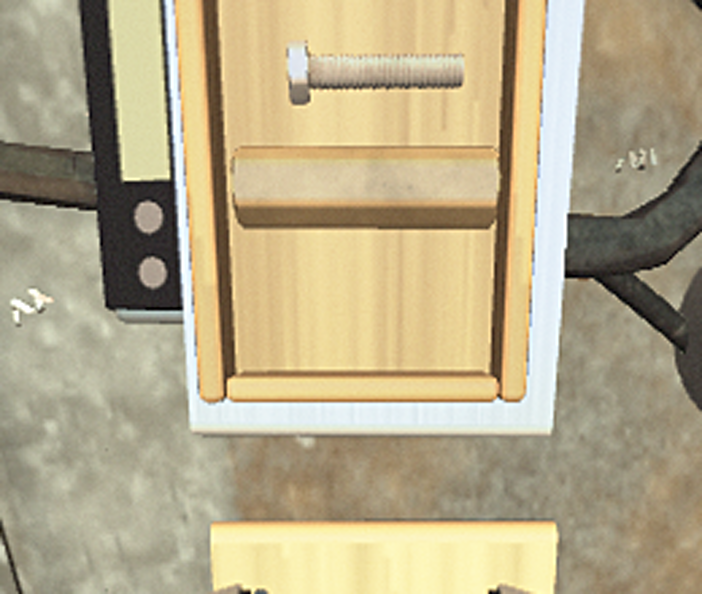

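Run:
```python
from h import *
z=np.load('pics/w6pose.npz'); pose=(z['p'],z['R']); ds=np.load('pics/w6.npy')
f=lambda a,b,h: (z['R'].T@(world('wrist',ds,120+a/2.7-.3,b/2.7-.3,h,pose)-z['p'])).round(4)
for n,a,b,h in [('trayL',201,400,.116),('trayR',524,400,.116),('trayLfar',178,20,.116),('trayRfar',546,20,.116),('scL',190,434,.077),('scR',551,434,.077),('scLfar',172,30,.08),('scRfar',582,30,.08),('standL',211,523,.08),('standR',556,523,.08)]: print(n,f(a,b,h),world('wrist',ds,120+a/2.7,b/2.7,h,pose).round(4))
```

```text
trayL [-0.0427  0.1067 -0.0564] [0.4649 0.177  0.116 ]
trayR [-0.0428  0.1067  0.0512] [0.5713 0.1609 0.116 ]
trayLfar [-0.1529  0.1072 -0.0563] [0.4815 0.286  0.116 ]
trayRfar [-0.153   0.1071  0.0512] [0.5878 0.27   0.116 ]
scL [-0.0249  0.1457 -0.0704] [0.4484 0.1616 0.077 ]
scR [-0.025   0.1456  0.0708] [0.5881 0.1405 0.077 ]
scLfar [-0.1621  0.1432 -0.0668] [0.4726 0.2968 0.08  ]
scRfar [-0.1622  0.1432  0.0711] [0.609  0.2762 0.08  ]
standL [ 0.0105  0.1425 -0.0636] [0.4498 0.1256 0.08  ]
standR [0.0104 0.1424 0.0745] [0.5864 0.1049 0.08  ]
```

The near end sits 18 mm inside the plate's end, where 22.5 mm is ideal. The tray is about 3.5 mm off in x, which is inside the tolerance. I'll move the arm clear for an independent check from the top camera.

```bash
python3 -m handwheel '[[0.04,-0.01,0,0,0.2],[0.08,-0.02,0,0,0.2],[0.12,-0.03,0,0,0.2],[0.16,-0.03,0,0,0.2],[0.2,-0.03,0,0,0.2]]'
python3 -m handwheel '[[0.02,0,0,0,0.2],[0.04,0,0,0,0.2],[0.06,0,0,0,0.2],[0.06,0,0,0,0.2],[0.06,0,0,0,0.2]]'
python3 - <<'E'
from h import *
save('top','top4')
im=cv2.imread('pics/top4.png'); cv2.imwrite('pics/top4c.png',cv2.resize(im[100:225,90:290],None,fx=4,fy=4,interpolation=cv2.INTER_CUBIC))
E
```

```text
clock: 7.25
eef_pos: [0.4819, -0.0731, 0.2483]
orientation: [[-0.15, -0.006, 0.989], [-0.989, 0.005, -0.15], [-0.004, -1.0, -0.006]]
ft_force: [0.9, -0.8, -0.8]
width: 0.601
clock: 7.75
eef_pos: [0.4723, -0.1323, 0.2468]
orientation: [[-0.151, -0.008, 0.988], [-0.988, 0.006, -0.151], [-0.005, -1.0, -0.008]]
ft_force: [0.6, 0.8, 0.5]
width: 0.595
```

View pics/top4c.png

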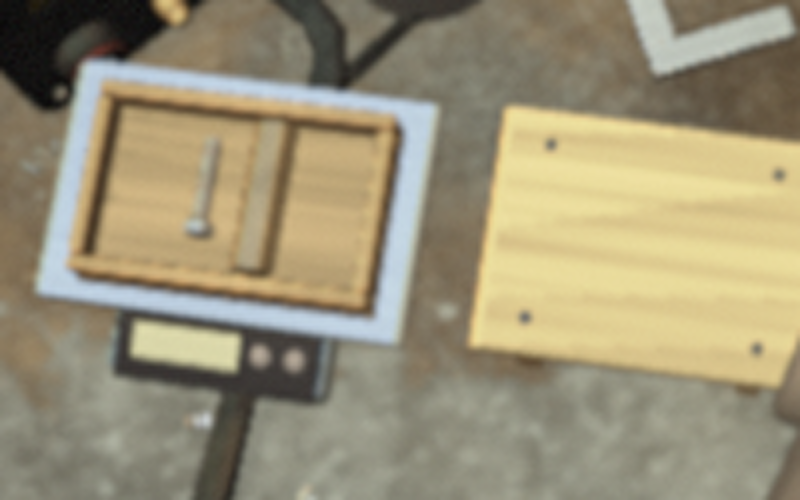

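Run:
```python
from h import *
W=np.array([world('top',None,90+a/4-.4,100+b/4-.4,.116) for a,b in [(104,83),(399,117),(369,312),(69,270)]]); c=W.mean(0); e=W[0]+W[3]-W[1]-W[2]
d=c-np.array([.5339,.2554,.116]); print(c, 'x',d[0]*.989-d[1]*.149,'y',d[0]*.149+d[1]*.989, np.degrees(np.arctan2(-e[0],e[1])))
bot.close_job()
```

```text
[0.52688309 0.24925233 0.116     ] x -0.006023720543662219 y -0.007125569530443982 -8.514860447695092
the job is handed in; nothing more can be done
```

I pushed the tray low on its end wall with the half-open fingers. It went straight across the gap, bridging the stand and the scale, and onto the weighing plate. I then backed the arm off and handed the job in after about 8 s of the 40 s.

- **Position:** the two checks differ by 2–3 mm, but both are inside the 20 mm limit. The wrist camera put the tray about 3.5 mm off in x and 5 mm short in y. The top camera put it 6 mm off in x and 7 mm short in y. I left that small offset rather than nudge the tray again.
- **Squareness:** the tray's angle matches the plate's to within about 1 degree.
- **Parts and arm:** the hexagon bar and the bolt are still in the tray, and the arm was clear of everything.
- **Forces:** I read no more than about 6 N of push at the end of any move. Early on, while the tray was still on its stand, the fingers bore down on the end wall with about 4 N. It had dropped to 1.5 N or less once the tray was bridging.

I did not measure the tray's tilt directly, and handing in gives no verdict.

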